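Bring the job-tray markers up to date on a goldsmith's bench

ROBOT

A 6-joint arm with a two-finger parallel gripper is mounted at the origin on the work surface. World frame = base frame: x ahead of the robot, y to its left, z up, the work surface at z = 0. Lengths are in m, angles in rad, forces in N, time in s.
With the tool pointing down it reaches from about 0.3 to 0.875 m from the base axis. Payload 6.4 kg.
Tool frame: the origin (TCP) lies on the centre line of the jaws, within the pads' length; the fingertips stand 14 mm ahead of it and the grasp point (between the pads) lies 5 mm behind it (manip.tcp_to_tips is the distance from the TCP to the fingertips, in m); z points along the fingers, y is the line along which they close (so a half turn about z gives the same grasp; the last joint's range is limited). The gripper opens to 88 mm and grips with 3 to 60 N. Pads are 18 mm wide; open, the fingers measure 123 mm over their backs; the gripper's body (75 mm by 187 mm) begins 45 mm behind the grasp point.
Start: joints at [-1.503, 0.181, 1.607, -0, 1.354, -0.206], TCP at [0.155, -0.554, 0.253] pointing down, gripper open.
Joint ranges: [-2.99, 2.99], [-0.89, 2.07], [0.3, 2.58], [-1.14, 4.28], [0, 2.63], [-3.12, 3.12]. Speed limits (rad/s): [2.57, 2.57, 3.01, 3.14, 3.14, 3.14].

INTERFACE

Orientations are given as a unit quaternion [x, y, z, w].
In Python, from plant import manip gives the robot as it stands.
- The arm moves only by the shell command python3 -m crank 'ROWS' [OPENING]. ROWS is JSON, a list of rows, each a list of 6 numbers: the shift along the tool's x, y, z in cm, then the turn, a rotation vector about the tool's x, y, z in rad. A call has exactly 5 rows; each row shifts and turns the commanded pose from where the row before left it, along the tool's axes as they then stand; what a row does not reach is not made up. A row lasts 1/8 s, in which the tool goes at most 62.5 mm and 10.7 degrees, less where a joint would pass 70% of its speed; a pose out of reach is approached as far as the arm can. A call is refused whole if a number of a shift passes 6.25 or a number of a turn 0.188, either way. A call with a gripper value outside its range is refused whole. OPENING is the closure, from -1 (fully open) to 1 (shut), set as the call begins (- or left out, the last holds). The fingers move at their own pace and stop on an object; the grip force is fixed at half the most. Time passes only in rows, so rows that do not move let the fingers close, or fill a call up. It gives the time, the measured TCP pose, the force, the opening and the grip force at its end, in the units of the state.
- manip.observe(): the state, without advancing time (a new reading comes with each control period).
- manip.camera(name): name is "scene" or "top" or "wrist"; returns a dict with "pixels" (384x512x3 uint8, red, green, blue), "mtx" (3x3 intrinsics, pixels), "pose" (4x4, takes a point from camera to world coordinates); the wrist camera has in their place "hand_eye" (4x4, takes a point from camera to tool coordinates, whose origin is the TCP and whose axes are the flange's). Camera axes: x right, y up, looking along -z (the intrinsics and any distortion apply to the point x, -y, -z); pixel columns grow to the right and rows downward; lengths in m; the calibration is good to about 2 mm. A picture is of the moment at which its call begins: read the wrist's pose just before it. There is no depth.
- manip.job_done(): hands the job in; it is judged then, once.
The state is a dict: "t": time; "joints": joint angles; "joint_vel": joint speeds; "effort": joint torques, N m; "tcp_pos": TCP position; "ee_rot": TCP orientation; "ft_force": force on the tool from outside, world axes, zero at the start; "moment": the same for the moment, N m; "opening": finger opening in m; "grasp_force": force on a finger pad.
Only numpy, scipy, OpenCV 4.12 (cv2) and the standard library are available. Lean on these libraries where they do the work, as an engineer would, in place of code of your own. Each camera call takes 0.05 s, during which the arm holds its last target. There are 200 camera calls.

TASK

Bring the flip markers of the three job trays up to date, pushing them over lightly with a fingertip. The polished gold bangle is finished, so flip its tray's marker right over until it lies flat with the green face up; the empty tray has been cleared, so flip its marker right over the other way until it lies flat with the red face up. Leave the marker of the rough grey casting as it is, do not lift or shove the stands, and leave everything else where it lies.

Things in the scene. Friction and masses are not known exactly. Their poses are not given: they have to be found in the camera images.
- stand_done: Job stand of the tray that holds the polished gold bangle: a loose, heavy (about 1.8 kg) light-wood board 320 x 110 x 20 mm on the bench mat, with a flip marker on an aluminium bracket on its near half and an open steel tray (100 x 96 x 26 mm, centre 105 mm along +x) on its far half. Origin: centre of the board's underside, 3 mm above the bench; +x points from the marker to the tray, roughly away from the robot; y along the hinge, z up.
- hinge_done (a point): Middle of the hinge pin of the marker of the tray that holds the polished gold bangle, 75 mm above the stand's underside and 60 mm from the stand's origin on its -x side; axes as the stand's, so the pin runs along y. Bracket cheeks, 3 mm thick, stand at y = +-36 mm, reach 25 mm to either side of the pin and rise 11 mm above it; between them it is open.
- edge_done (a point): Middle of the free edge of the marker of the tray that holds the polished gold bangle, 84 mm from the hinge pin. The marker is a stiff plate 60 mm wide (along the pin) and 4 mm thick, in the plane of the pin, reaching from 6 to 84 mm from it; one face is red, the other green.
- tab_done (a point): Thumb tab of the same marker: an aluminium tongue in the same plane, on the other side of the pin from the plate, 40 mm wide, 4 mm thick, ending 40 mm from the pin; this point is on it 30 mm from the pin. Pressing the tab down raises the plate; below it is free space down to the bracket foot, 52 mm below the pin.
- marker_done (a joint): Angle of the marker of the tray that holds the polished gold bangle: 0 = lying flat on the robot's side of the pin, red face up; pi/2 = standing upright; pi = lying flat over the other side towards the tray, green face up (stops at 0 and pi). A slightly stiff hinge (about 0.025 N m friction; the marker weighs 30 g): it stays where it is left. When flat it overhangs freely, its middle plane 55 mm above the board.
- stand_empty: Job stand of the empty tray: a loose, heavy (about 1.8 kg) light-wood board 320 x 110 x 20 mm on the bench mat, with a flip marker on an aluminium bracket on its near half and an open steel tray (100 x 96 x 26 mm, centre 105 mm along +x) on its far half. Origin: centre of the board's underside, 3 mm above the bench; +x points from the marker to the tray, roughly away from the robot; y along the hinge, z up.
- hinge_empty (a point): Middle of the hinge pin of the marker of the empty tray, 75 mm above the stand's underside and 60 mm from the stand's origin on its -x side; axes as the stand's, so the pin runs along y. Bracket cheeks, 3 mm thick, stand at y = +-36 mm, reach 25 mm to either side of the pin and rise 11 mm above it; between them it is open.
- edge_empty (a point): Middle of the free edge of the marker of the empty tray, 84 mm from the hinge pin. The marker is a stiff plate 60 mm wide (along the pin) and 4 mm thick, in the plane of the pin, reaching from 6 to 84 mm from it; one face is red, the other green.
- tab_empty (a point): Thumb tab of the same marker: an aluminium tongue in the same plane, on the other side of the pin from the plate, 40 mm wide, 4 mm thick, ending 40 mm from the pin; this point is on it 30 mm from the pin. Pressing the tab down raises the plate; below it is free space down to the bracket foot, 52 mm below the pin.
- marker_empty (a joint): Angle of the marker of the empty tray: 0 = lying flat on the robot's side of the pin, red face up; pi/2 = standing upright; pi = lying flat over the other side towards the tray, green face up (stops at 0 and pi). A slightly stiff hinge (about 0.025 N m friction; the marker weighs 30 g): it stays where it is left. When flat it overhangs freely, its middle plane 55 mm above the board.
- stand_open: Job stand of the tray that holds the rough grey casting: a loose, heavy (about 1.8 kg) light-wood board 320 x 110 x 20 mm on the bench mat, with a flip marker on an aluminium bracket on its near half and an open steel tray (100 x 96 x 26 mm, centre 105 mm along +x) on its far half. Origin: centre of the board's underside, 3 mm above the bench; +x points from the marker to the tray, roughly away from the robot; y along the hinge, z up.
- hinge_open (a point): Middle of the hinge pin of the marker of the tray that holds the rough grey casting, 75 mm above the stand's underside and 60 mm from the stand's origin on its -x side; axes as the stand's, so the pin runs along y. Bracket cheeks, 3 mm thick, stand at y = +-36 mm, reach 25 mm to either side of the pin and rise 11 mm above it; between them it is open.
- edge_open (a point): Middle of the free edge of the marker of the tray that holds the rough grey casting, 84 mm from the hinge pin. The marker is a stiff plate 60 mm wide (along the pin) and 4 mm thick, in the plane of the pin, reaching from 6 to 84 mm from it; one face is red, the other green.
- tab_open (a point): Thumb tab of the same marker: an aluminium tongue in the same plane, on the other side of the pin from the plate, 40 mm wide, 4 mm thick, ending 40 mm from the pin; this point is on it 30 mm from the pin. Pressing the tab down raises the plate; below it is free space down to the bracket foot, 52 mm below the pin.
- marker_open (a joint): Angle of the marker of the tray that holds the rough grey casting: 0 = lying flat on the robot's side of the pin, red face up; pi/2 = standing upright; pi = lying flat over the other side towards the tray, green face up (stops at 0 and pi). A slightly stiff hinge (about 0.025 N m friction; the marker weighs 30 g): it stays where it is left. When flat it overhangs freely, its middle plane 55 mm above the board.
- bangle: Polished gold bangle with blue stones, 68 mm across, 18 mm high, loose in the tray of its stand; origin at the centre of its underside. Not to be moved.
- casting: Rough grey cast bangle with a sprue stub, 66 mm across, 12 mm high, loose in its tray; origin at the centre of its underside. Not to be moved.
- cup: Black paper cup, 90 mm high, 76 mm across, loose, beside the mat; origin on its underside. A bystander.
- hammer: Bench hammer lying on the bench, loose, beside the mat; origin on its underside. A bystander.
- torch: Small black hand torch standing, about 145 mm high, loose, beside the mat; origin on its underside. A bystander.
- mandrel: Steel ring mandrel standing on its foot, 160 mm high, loose, beside the mat; origin on its underside. A bystander.
- clamp: Wooden ring clamp lying on the bench, 120 mm long, 26 mm high, loose, beside the mat; origin on its underside. A bystander.
- pliers: Blue-handled pliers lying on the bench, about 135 mm long, loose, beside the mat; origin on its underside. A bystander.

How it is judged:
At the end, for the whole second after the job is handed in: Bangle tray's marker flat, green up, and empty tray's marker flat, red up (each within 10 degrees of its stop, at rest); the casting's marker still red up, within 14 degrees of flat; stands, work pieces and bystanders within 30 mm of their starts (value of joint marker_done above 2.97 rad and value of joint marker_empty below 0.17 rad and value of joint marker_open below 0.25 rad and velocity of joint marker_done between -0.1 and 0.1 rad/s and velocity of joint marker_empty between -0.1 and 0.1 rad/s and velocity of joint marker_open between -0.1 and 0.1 rad/s and distance of each of stand_done, stand_empty, stand_open, bangle, casting, cup, hammer, torch, mandrel, clamp, pliers from where it was at the start of the episode below 0.03 m and linear speed of each of stand_done, stand_empty, stand_open below 0.02 m/s); the robot touches nothing.
It fails at once if the marker of the rough casting is swung up (value of joint marker_open above 0.5 rad).
It fails at once if a stand is lifted, tipped or shoved more than 30 mm (distance of any of stand_done, stand_empty, stand_open from where it was at the start of the episode above 0.03 m or angle between any of stand_done, stand_empty, stand_open's own z axis and vertical above 0.1 rad or height (world z) of any of stand_done, stand_empty, stand_open above 0.012 m).
It fails at once if a marker or stand is pressed or squeezed with more than 20 N (contact force between any of stand_done, stand_empty, stand_open and the fingers above 20 N or contact force between any of stand_done, stand_empty, stand_open and the arm above 20 N).
It fails at once if a bystander or the work in the trays is lifted or knocked away (distance of any of bangle, casting, cup, hammer, torch, mandrel, clamp, pliers from where it was at the start of the episode above 0.04 m).
It also fails if it takes over 72 s, if anything falls off the work surface, if the arm or the gripper's body presses on something with over 40 N, if the wrist force passes 120 N, or if a joint passes its speed limit or range.

## Working session

There is one attempt and no reset: what is moved stays moved. The work goes in short steps, Python scripts to look and compute and a shell command to move; the robot and the scene stay as the last step left them, time stands still between calls to the robot, and variables do not carry over. Pictures are saved under pics/ and viewed, at most 10 in all, crops included, and the job is handed in when it is done.

```bash
mkdir -p pics; python3 - <<'E'
from plant import manip
import cv2, numpy as np
s=manip.observe();print(s['tcp_pos'],s['ee_rot'],s['opening'],manip.tcp_to_tips)
for n in("scene","top"):
    c=manip.camera(n);cv2.imwrite(f"pics/{n}0.png",c["pixels"][:,:,::-1]);np.savez(f"{n}0.npz",**c);print(n,c["mtx"].round(1).tolist(),c["pose"].round(3).tolist(),list(c))
E
```

```text
[ 0.15543366 -0.55306025  0.25183193] [ 9.90645884e-01  1.36455128e-01  4.36220601e-05 -8.53901958e-04] 0.08824985741276258 0.014
scene [[373.4, 0.0, 264.8], [0.0, 373.4, 195.1], [0.0, 0.0, 1.0]] [[0.829, -0.357, 0.43, 1.037], [0.558, 0.559, -0.613, -0.614], [-0.022, 0.749, 0.663, 0.758], [0.0, 0.0, 0.0, 1.0]] ['pixels', 'mtx', 'pose']
top [[358.8, 0.0, 254.0], [0.0, 358.8, 194.3], [0.0, 0.0, 1.0]] [[-0.02, 0.983, -0.183, 0.408], [-1.0, -0.016, 0.026, 0.021], [0.022, 0.184, 0.983, 1.148], [0.0, 0.0, 0.0, 1.0]] ['pixels', 'mtx', 'pose']
```

View pics/top0.png

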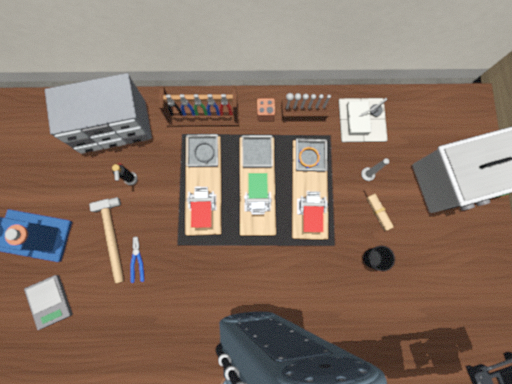

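View pics/scene0.png

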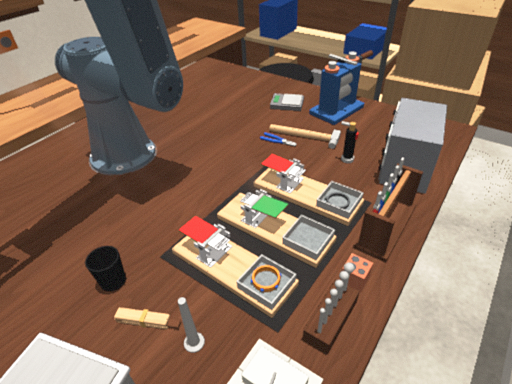

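The top view shows three stands. Left (204,185) holds the casting with its marker red, the middle (257,185) is the empty tray with its marker green on the tray side, and right (312,185) holds the gold bangle with its marker red. The scene view confirms this: red at (200,230) by the bangle, green at (270,206) by the empty tray.

```bash
cat >h.py <<'E'
import numpy as np,cv2
def ray(c,uv,z):
    uv=np.atleast_2d(uv).astype(float);K=c["mtx"];P=c["pose"]
    d=np.c_[(uv[:,0]-K[0,2])/K[0,0],-(uv[:,1]-K[1,2])/K[1,1],-np.ones(len(uv))]@P[:3,:3].T
    return P[:3,3]+d*((z-P[2,3])/d[:,2])[:,None]
def blobs(m,amin):
    cs,_=cv2.findContours(m.astype(np.uint8),cv2.RETR_EXTERNAL,cv2.CHAIN_APPROX_NONE)
    return [k[:,0] for k in cs if cv2.contourArea(k)>amin]
E
python3 - <<'E'
from h import *
for n in("top","scene"):
    c=dict(np.load(n+"0.npz"));h=cv2.cvtColor(c["pixels"],cv2.COLOR_RGB2HSV);H,S,V=[h[...,i].astype(int) for i in range(3)]
    for col,m in(("red",((H<6)|(H>174))&(S>170)&(V>140)),("green",(H>45)&(H<75)&(S>130)&(V>80))):
        for k in blobs(m,150):
            p=ray(c,k,.080)[:,:2].astype(np.float32);r=cv2.minAreaRect(p)
            print(n,col,k.mean(0).round(),np.round(r[0],4),np.round(r[1],4),round(r[2],1))
    if n=="top":
        m=(H>10)&(H<24)&(S>50)&(S<150)&(V>150)
        m=cv2.morphologyEx(m.astype(np.uint8),cv2.MORPH_OPEN,np.ones((3,3)))
        for k in blobs(m,800):
            p=ray(c,k,.023)[:,:2].astype(np.float32);r=cv2.minAreaRect(p);print("board",k.mean(0).round(),np.round(r[0],4),np.round(r[1],4),round(r[2],1))
E
```

```text
board [257. 201.] [ 0.5991 -0.0187] [0.1104 0.2227] 89.2
board [205. 197.] [0.6402 0.155 ] [0.1104 0.2928] 89.8
board [306. 199.] [ 0.6339 -0.1873] [0.1122 0.321 ] 86.7
scene red [198. 229.] [ 0.5264 -0.1822] [0.0626 0.0793] 86.9
scene red [277. 163.] [0.5449 0.1568] [0.0647 0.0818] 88.0
scene green [269. 205.] [ 0.6304 -0.0146] [0.0745 0.0585] 4.3
```

```bash
python3 - <<'E'
from h import *
c=dict(np.load("top0.npz"));h=cv2.cvtColor(c["pixels"],cv2.COLOR_RGB2HSV);print(h[218,312],h[185,258])
H,S,V=[h[...,i].astype(int) for i in range(3)]
for col,m in(("red",((H<8)|(H>172))&(S>150)&(V>90)),("green",(H>45)&(H<80)&(S>100)&(V>60))):
    for k in blobs(m,150):
        p=ray(c,k,.080)[:,:2].astype(np.float32);r=cv2.minAreaRect(p)
        print(col,np.round(r[0],4),np.round(r[1],4),round(r[2],1))
        b=cv2.boxPoints(r);i=[(np.linalg.norm(b[j]-b[(j+1)%4])) for j in range(4)];j=int(np.argmax(i));d=b[j]-b[(j+1)%4];d*=np.sign(d[0]);print("dir",np.degrees(np.arctan2(d[1],d[0])).round(1))
m=(H>10)&(H<24)&(S>50)&(S<150)&(V>150)
m=cv2.morphologyEx(m.astype(np.uint8),cv2.MORPH_OPEN,np.ones((3,3)))
for k in blobs(m,800):
    p=ray(c,k,.023)[:,:2].astype(np.float32);b=cv2.boxPoints(cv2.minAreaRect(p));j=int(np.argmax([np.linalg.norm(b[j]-b[(j+1)%4]) for j in range(4)]));d=b[j]-b[(j+1)%4];d*=np.sign(d[0]);print("board dir",k.mean(0).round(),np.degrees(np.arctan2(d[1],d[0])).round(1))
E
```

```text
[  1 156 244] [ 68 105 212]
red [ 0.5288 -0.1826] [0.0545 0.0737] 87.4
dir -2.6
red [0.5495 0.1541] [0.0733 0.0566] 0.7
dir 0.7
green [ 0.634 -0.018] [0.0518 0.0715] 89.1
dir -0.9
board dir [257. 201.] -0.8
board dir [205. 197.] -0.2
board dir [306. 199.] -3.3
```

```bash
python3 -m crank '[[0,0,0,0,0,0.163],[0,0,0,0,0,0.163],[3.5,-3.2,0,0,0,0],[3.5,-3.2,0,0,0,0],[3.5,-3.2,0,0,0,0]]' 1; python3 -m crank '[[3.5,-3.2,0,0,0,0],[3.5,-3.2,0,0,0,0],[3.5,-3.2,0,0,0,0],[3.5,-3.2,0,0,0,0],[3.5,-3.2,0,0,0,0]]'; python3 -m crank '[[3.5,-3.2,0,0,0,0],[3.5,-3.2,0,0,0,0],[3.5,-3.2,0,0,0,0],[3.5,-3.2,0,0,0,0],[0,0,0,0,0,0]]'
cat >w.py <<'E'
import sys,numpy as np
from plant import manip
from scipy.spatial.transform import Rotation as R
# offset of the fingertip from a pin in stand axes (mm), and the shift in tool axes (cm) to the wanted offset
pins={"d":(.573,-.1845,.078,-3.0),"e":(.587,-.0165,.078,-.9)}
def rel(k,want=None):
    s=manip.observe();x,y,z,a=pins[k];Q=R.from_quat(s["ee_rot"]);tip=s["tcp_pos"]+Q.apply([0,0,.014])
    S=R.from_euler("z",a,degrees=True);o=S.inv().apply(tip-np.array([x,y,z]))
    print("t",round(s["t"],2),"tip rel mm",(o*1000).round(1),"yaw",np.degrees(np.arctan2(*Q.as_matrix()[[1,0],0])).round(2),"tilt",np.degrees(np.arccos(-Q.as_matrix()[2,2])).round(2),"F",np.round(s["ft_force"],2))
    if want is not None: print("need tool cm",(Q.inv().apply(S.apply(np.array(want)/1000-o))*100).round(2))
if __name__=="__main__": rel(sys.argv[1],[float(v) for v in sys.argv[2:5]] if len(sys.argv)>2 else None)
E
python3 w.py d 26 0 50
```

```text
t: 0.72
tcp_pos: [0.2661, -0.462, 0.2523]
ee_rot: [1.0, -0.026, -0.0, -0.0]
ft_force: [0.3, -0.7, 0.2]
opening: 0.0403
grasp_force: 0.0
t: 1.35
tcp_pos: [0.4494, -0.3112, 0.2524]
ee_rot: [1.0, -0.026, -0.0, -0.0]
ft_force: [-0.2, 0.2, 0.4]
opening: 0.0004
grasp_force: 0.0
t: 1.98
tcp_pos: [0.5964, -0.1895, 0.2519]
ee_rot: [1.0, -0.024, -0.0, -0.0]
ft_force: [0.0, -0.2, 0.5]
opening: 0.0003
grasp_force: 0.0
t 1.98 tip rel mm [ 23.6  -3.8 159.9] yaw -2.76 tilt 0.06 F [ 0.03 -0.17  0.49]
need tool cm [ 0.24 -0.36 10.99]
```

```bash
python3 -m crank '[[0.2,-0.4,3,0,0,0],[0,0,3,0,0,0],[0,0,3,0,0,0],[0,0,1,0,0,0],[0,0,0,0,0,0]]'; python3 w.py d 26 0 30; python3 - <<'E'
from plant import manip
import cv2
a=manip.camera("wrist")["pixels"];b=manip.camera("scene")["pixels"][150:342,150:406];b=cv2.resize(b,(400,300),interpolation=cv2.INTER_CUBIC);a=cv2.resize(a,(400,300))
cv2.imwrite("pics/a1.png",cv2.hconcat([a,b])[:,:,::-1])
E
```

```text
t: 2.6
tcp_pos: [0.5965, -0.1885, 0.1523]
ee_rot: [1.0, -0.026, -0.001, -0.0]
ft_force: [0.6, -0.8, -0.3]
opening: 0.0007
grasp_force: 0.0
t 2.6 tip rel mm [23.7 -2.8 60.3] yaw -3.03 tilt 0.08 F [ 0.6  -0.78 -0.25]
need tool cm [ 0.24 -0.28  3.03]
```

View pics/a1.png

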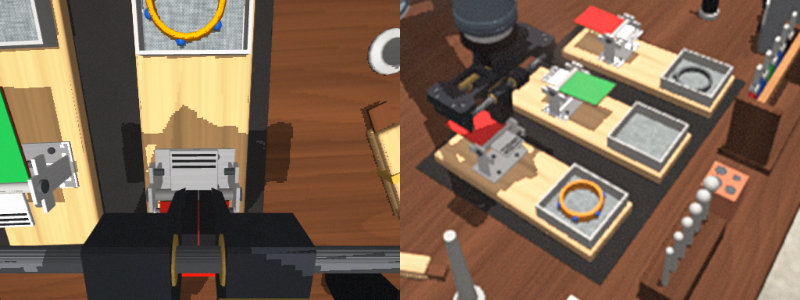

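The wrist view (left half) shows the closed fingertips at (197,205), centred between the bracket cheeks and over the ribbed tab at (190,175). The scene view shows everything else undisturbed. Now pressing the tab.

```bash
python3 -m crank '[[0,-0.3,2,0,0,0],[0,0,2,0,0,0],[0,0,1,0,0,0],[0,0,0.5,0,0,0],[0,0,0.5,0,0,0]]'; python3 w.py d;  python3 -m crank '[[0,0,0.5,0,0,0],[0,0,0.5,0,0,0],[0,0,0,0,0,0],[0,0,0,0,0,0],[0,0,0,0,0,0]]';python3 w.py d 24 0 -25
```

```text
t: 3.32
tcp_pos: [0.5975, -0.1852, 0.0926]
ee_rot: [1.0, -0.026, 0.0, -0.0]
ft_force: [0.0, -0.6, 2.8]
opening: 0.0005
grasp_force: 1.3
t 3.33 tip rel mm [24.5  0.6  0.6] yaw -2.99 tilt 0.01 F [ 0.03 -0.63  2.77]
t: 3.95
tcp_pos: [0.5974, -0.1852, 0.0828]
ee_rot: [1.0, -0.026, 0.0, 0.0]
ft_force: [1.0, -0.5, 0.5]
opening: 0.0002
grasp_force: 0.2
t 3.95 tip rel mm [24.4  0.6 -9.2] yaw -2.99 tilt 0.01 F [ 0.97 -0.52  0.46]
need tool cm [-0.04  0.06  1.58]
```

```bash
python3 -m crank '[[0,0,0.5,0,0,0],[0,0,0.5,0,0,0],[0,0,0.5,0,0,0],[0,0,0.3,0,0,0],[0,0,0,0,0,0]]';python3 w.py d 24 0 -25; python3 - <<'E'
from plant import manip
import cv2
b=manip.camera("scene")["pixels"][190:310,130:290];b=cv2.resize(b,(640,480),interpolation=cv2.INTER_CUBIC)
cv2.imwrite("pics/a2.png",b[:,:,::-1])
E
```

```text
t: 4.58
tcp_pos: [0.5969, -0.185, 0.0641]
ee_rot: [1.0, -0.026, -0.0, -0.0]
ft_force: [-0.7, 0.1, -0.4]
opening: 0.0004
grasp_force: 0.1
t 4.58 tip rel mm [ 23.9   0.8 -27.9] yaw -2.99 tilt 0.06 F [-0.74  0.14 -0.37]
need tool cm [ 0.01  0.08 -0.29]
```

View pics/a2.png

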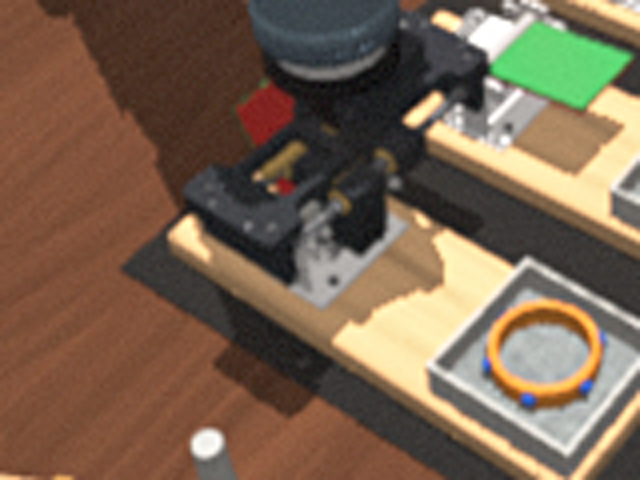

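The red plate stands raised at (265,115) behind the gripper, so the tab press worked. Next: lift, cross over behind the plate, lower, and push it away.

```bash
python3 -m crank '[[0,0,-5,0,0,0],[0,0,-5,0,0,0],[0,0,-3.8,0,0,0],[0,0,0,0,0,0],[-3,0,0,0,0,0]]';python3 w.py d; python3 -m crank '[[-4.5,0,0,0,0,0],[-4,0,0,0,0,0],[0,0,3.5,0,0,0],[0,0,3.5,0,0,0],[0,0,0,0,0,0]]';python3 w.py d -10 0 40
```

```text
t: 5.25
tcp_pos: [0.5676, -0.1835, 0.2021]
ee_rot: [1.0, -0.026, 0.0, 0.0]
ft_force: [-0.6, -0.4, -0.3]
opening: 0.0006
grasp_force: 0.0
t 5.25 tip rel mm [ -5.5   0.7 110.1] yaw -2.95 tilt 0.01 F [-0.59 -0.45 -0.29]
t: 5.88
tcp_pos: [0.4796, -0.1774, 0.1291]
ee_rot: [1.0, -0.026, -0.004, -0.002]
ft_force: [-1.0, 0.2, 0.3]
opening: 0.0004
grasp_force: 0.0
t 5.88 tip rel mm [-93.7   2.2  37.1] yaw -3.0 tilt 0.48 F [-0.95  0.24  0.25]
need tool cm [ 8.37  0.22 -0.35]
```

```bash
python3 -m crank '[[2,0,0,0,0,0],[1.5,0.1,0,0,0,0],[1.2,0,0,0,0,0],[1.2,0,0,0,0,0],[0,0,0,0,0,0]]';python3 w.py d; python3 -m crank '[[1.2,0,0,0,0,0],[1.2,0,0,0,0,0],[1.2,0,0,0,0,0],[0.8,0,0,0,0,0],[0,0,0,0,0,0]]';python3 w.py d;  python3 -m crank '[[1,0,0,0,0,0],[1,0,0,0,0,0],[1,0,0,0,0,0],[0.8,0,0,0,0,0],[0,0,0,0,0,0]]';python3 w.py d 44 0 20
```

```text
t: 6.5
tcp_pos: [0.542, -0.1832, 0.1328]
ee_rot: [1.0, -0.026, 0.0, 0.0]
ft_force: [-0.1, -0.3, -0.5]
opening: 0.0006
grasp_force: 0.0
t 6.5 tip rel mm [-31.   -0.3  40.8] yaw -2.96 tilt 0.02 F [-0.15 -0.33 -0.53]
t: 7.12
tcp_pos: [0.5859, -0.1856, 0.1327]
ee_rot: [1.0, -0.026, 0.0, 0.0]
ft_force: [1.4, -0.4, -0.7]
opening: 0.0009
grasp_force: 0.0
t 7.12 tip rel mm [13.  -0.4 40.7] yaw -2.98 tilt 0.02 F [ 1.39 -0.43 -0.67]
t: 7.75
tcp_pos: [0.6239, -0.1875, 0.1327]
ee_rot: [1.0, -0.026, 0.0, 0.0]
ft_force: [-0.0, 0.1, 1.4]
opening: 0.0005
grasp_force: 0.0
t 7.75 tip rel mm [51.  -0.4 40.7] yaw -2.97 tilt 0.02 F [-0.01  0.14  1.44]
need tool cm [-0.7  -0.04  2.07]
```

```bash
python3 -m crank '[[0,0,1,0,0,0],[0,0,0.8,0,0,0],[0,0,0.6,0,0,0],[0,0,0.4,0,0,0],[0,0,0,0,0,0]]';python3 w.py d; python3 -m crank '[[0,0,0.3,0,0,0],[0,0,0.2,0,0,0],[0,0,0.2,0,0,0],[0,0,0,0,0,0],[0,0,0,0,0,0]]';python3 w.py d 51 0 3
```

```text
t: 8.38
tcp_pos: [0.6229, -0.1874, 0.1042]
ee_rot: [1.0, -0.026, -0.0, -0.0]
ft_force: [-0.6, -0.2, -0.1]
opening: 0.0003
grasp_force: 0.0
t 8.38 tip rel mm [50.  -0.3 12.2] yaw -2.99 tilt 0.05 F [-0.62 -0.19 -0.1 ]
t: 9.0
tcp_pos: [0.6232, -0.1875, 0.0977]
ee_rot: [1.0, -0.026, -0.0, -0.0]
ft_force: [0.3, 0.0, 0.7]
opening: 0.0002
grasp_force: 0.0
t 9.0 tip rel mm [50.3 -0.3  5.7] yaw -2.99 tilt 0.01 F [0.27 0.03 0.68]
need tool cm [ 0.07 -0.03  0.27]
```

```bash
python3 -m crank '[[0,0,0.2,0,0,0],[0,0,0,0,0,0],[0,0,0.1,0,0,0],[0,0,0,0,0,0],[0,0,0,0,0,0]]';python3 w.py d
```

```text
t: 9.62
tcp_pos: [0.6232, -0.1875, 0.0947]
ee_rot: [1.0, -0.026, -0.0, -0.0]
ft_force: [-0.1, 0.3, 1.0]
opening: 0.0007
grasp_force: 0.0
t 9.62 tip rel mm [50.3 -0.4  2.7] yaw -2.99 tilt 0.0 F [-0.1   0.29  1.  ]
```

```bash
python3 -m crank '[[0,0,-3,0,0,0],[0,0,-4,0,0,0],[0,0,-4,0,0,0],[0,0,0,0,0,0],[0,0,0,0,0,-0.037]]';python3 w.py e -24 0 60; python3 - <<'E'
from plant import manip
import cv2
b=manip.camera("scene")["pixels"][180:312,140:316];b=cv2.resize(b,(640,480),interpolation=cv2.INTER_CUBIC)
cv2.imwrite("pics/a3.png",b[:,:,::-1])
E
```

```text
t: 10.25
tcp_pos: [0.6228, -0.1873, 0.204]
ee_rot: [1.0, -0.007, -0.0, -0.0]
ft_force: [-0.5, -0.6, -0.1]
opening: 0.0005
grasp_force: 0.0
t 10.25 tip rel mm [  38.5 -170.2  112. ] yaw -0.76 tilt 0.05 F [-0.52 -0.6  -0.06]
need tool cm [ -6.2  -17.03   5.22]
```

View pics/a3.png

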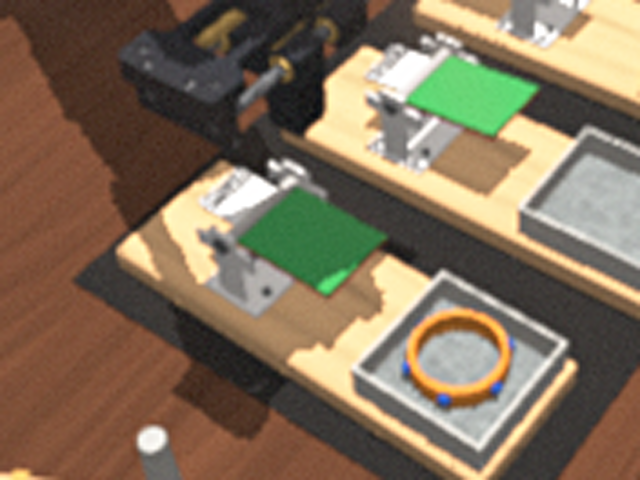

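The bangle's marker now lies flat with its green face up at (310,240), and the stand and bangle have not moved. Moving to the empty tray's tab, on the robot side at (400,70).

```bash
python3 -m crank '[[-1.6,-4.3,0,0,0,0],[-1.6,-4.3,0,0,0,0],[-1.6,-4.3,0,0,0,0],[-1.5,-4.3,0,0,0,0],[0,0,0,0,0,0]]';python3 w.py e -24 0 60;python3 -m crank '[[0,0,3,0,0,0],[0,0,2.2,0,0,0],[0,0,0,0,0,0],[0,0,0,0,0,0],[0,0,0,0,0,0]]';python3 w.py e -24 0 3;python3 - <<'E'
from plant import manip
import cv2
a=manip.camera("wrist")["pixels"];b=manip.camera("scene")["pixels"][150:342,150:406];b=cv2.resize(b,(400,300),interpolation=cv2.INTER_CUBIC);a=cv2.resize(a,(400,300))
cv2.imwrite("pics/a4.png",cv2.hconcat([a,b])[:,:,::-1])
E
```

```text
t: 10.92
tcp_pos: [0.5609, -0.0116, 0.2029]
ee_rot: [1.0, -0.005, -0.002, -0.001]
ft_force: [0.2, -1.0, 0.6]
opening: 0.0009
grasp_force: 0.0
t 10.93 tip rel mm [-26.3   4.5 110.9] yaw -0.63 tilt 0.23 F [ 0.2  -1.03  0.63]
need tool cm [0.24 0.46 5.09]
t: 11.55
tcp_pos: [0.5636, -0.015, 0.1537]
ee_rot: [1.0, -0.008, 0.001, 0.0]
ft_force: [-1.0, 0.1, 0.1]
opening: 0.0005
grasp_force: 0.0
t 11.55 tip rel mm [-23.4   1.1  61.7] yaw -0.89 tilt 0.09 F [-0.99  0.11  0.08]
need tool cm [-0.07  0.11  5.87]
```

View pics/a4.png

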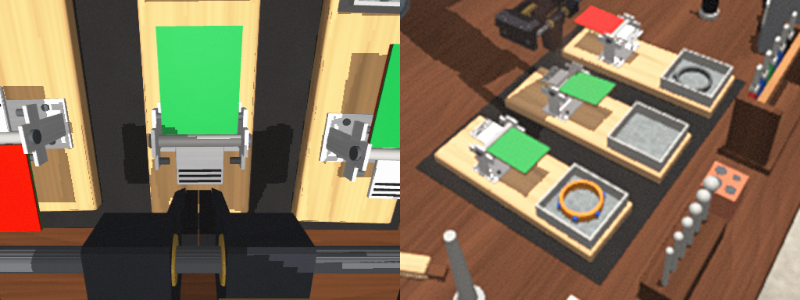

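The wrist view shows the tab at (199,165), laterally in line with the fingertips at x≈199. The rows agree with the pin being 24 mm ahead. Pressing down.

```bash
python3 -m crank '[[0,0,2,0,0,0],[0,0,2,0,0,0],[0,0,1,0,0,0],[0,0,0.5,0,0,0],[0,0,0.5,0,0,0]]'; python3 w.py e;  python3 -m crank '[[0,0,0.5,0,0,0],[0,0,0.5,0,0,0],[0,0,0,0,0,0],[0,0,0,0,0,0],[0,0,0,0,0,0]]';python3 w.py e; python3 -m crank '[[0,0,0.5,0,0,0],[0,0,0.5,0,0,0],[0,0,0.5,0,0,0],[0,0,0.3,0,0,0],[0,0,0,0,0,0]]';python3 w.py e -24 0 -27
```

```text
t: 12.28
tcp_pos: [0.5634, -0.0147, 0.0932]
ee_rot: [1.0, -0.008, 0.001, 0.0]
ft_force: [-0.4, 0.6, -0.0]
opening: 0.0004
grasp_force: 0.1
t 12.28 tip rel mm [-23.6   1.4   1.2] yaw -0.87 tilt 0.07 F [-0.4   0.58 -0.02]
t: 12.9
tcp_pos: [0.5627, -0.0145, 0.0826]
ee_rot: [1.0, -0.008, -0.0, -0.0]
ft_force: [-0.5, 1.0, 0.3]
opening: 0.0006
grasp_force: 0.1
t 12.9 tip rel mm [-24.4   1.6  -9.4] yaw -0.87 tilt 0.02 F [-0.51  1.01  0.32]
t: 13.52
tcp_pos: [0.5625, -0.0145, 0.0642]
ee_rot: [1.0, -0.008, -0.0, -0.0]
ft_force: [-0.6, 0.2, 0.2]
opening: 0.0004
grasp_force: 0.2
t 13.53 tip rel mm [-24.6   1.6 -27.8] yaw -0.87 tilt 0.06 F [-0.64  0.15  0.21]
need tool cm [ 0.06  0.16 -0.08]
```

Lift, cross over to the far side, and lower.

```bash
python3 -m crank '[[0,0,-5,0,0,0],[0,0,-5,0,0,0],[0,0,-3.8,0,0,0],[0,0,0,0,0,0],[3,0,0,0,0,0]]';python3 w.py e; python3 -m crank '[[4.5,0,0,0,0,0],[4.2,0,0,0,0,0],[0,0,3.5,0,0,0],[0,0,3.5,0,0,0],[0,0,0,0,0,0]]';python3 w.py e 10 0 40;python3 - <<'E'
from plant import manip
import cv2
b=manip.camera("scene")["pixels"][150:300,170:370];b=cv2.resize(b,(640,480),interpolation=cv2.INTER_CUBIC)
cv2.imwrite("pics/a5.png",b[:,:,::-1])
E
```

```text
t: 14.15
tcp_pos: [0.5919, -0.0147, 0.2023]
ee_rot: [1.0, -0.008, -0.001, -0.0]
ft_force: [-0.2, -0.8, 1.3]
opening: 0.0005
grasp_force: 0.0
t 14.15 tip rel mm [  4.8   1.8 110.3] yaw -0.88 tilt 0.06 F [-0.19 -0.78  1.35]
t: 14.78
tcp_pos: [0.6765, -0.0157, 0.1272]
ee_rot: [1.0, -0.008, -0.005, -0.001]
ft_force: [0.5, -0.2, 0.5]
opening: 0.0001
grasp_force: 0.0
t 14.78 tip rel mm [89.3  2.2 35.2] yaw -0.87 tilt 0.55 F [ 0.46 -0.19  0.51]
need tool cm [-7.94  0.22 -0.4 ]
```

View pics/a5.png

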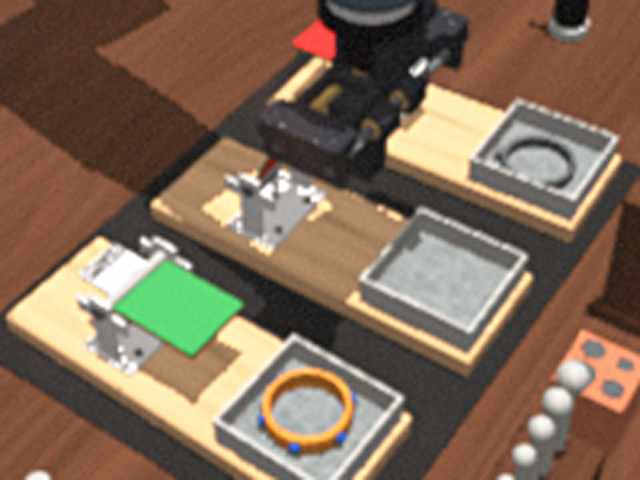

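The empty tray's plate is raised, with a sliver of its red face at (270,165), and the gripper is on its tray side. Pushing it back towards the robot.

```bash
python3 -m crank '[[-2,0,0,0,0,0],[-1.5,0.1,0,0,0,0],[-1.2,0,0,0,0,0],[-1.2,0,0,0,0,0],[0,0,0,0,0,0]]';python3 w.py e; python3 -m crank '[[-1.2,0,0,0,0,0],[-1.2,0,0,0,0,0],[-1.2,0,0,0,0,0],[-0.8,0,0,0,0,0],[0,0,0,0,0,0]]';python3 w.py e;  python3 -m crank '[[-1,0,0,0,0,0],[-1,0,0,0,0,0],[-1,0,0,0,0,0],[-0.6,0,0,0,0,0],[0,0,0,0,0,0]]';python3 w.py e -50 0 40
```

```text
t: 15.45
tcp_pos: [0.6205, -0.0164, 0.1333]
ee_rot: [1.0, -0.008, 0.0, 0.0]
ft_force: [0.2, 0.9, -0.2]
opening: 0.0001
grasp_force: 0.0
t 15.45 tip rel mm [33.5  0.6 41.3] yaw -0.88 tilt 0.03 F [ 0.2   0.93 -0.19]
t: 16.08
tcp_pos: [0.5762, -0.0157, 0.1327]
ee_rot: [1.0, -0.008, -0.0, -0.0]
ft_force: [1.1, 0.3, 1.0]
opening: 0.0004
grasp_force: 0.0
t 16.07 tip rel mm [-10.9   0.6  40.7] yaw -0.88 tilt 0.03 F [1.06 0.34 0.96]
t: 16.7
tcp_pos: [0.5404, -0.0152, 0.1328]
ee_rot: [1.0, -0.008, -0.0, -0.0]
ft_force: [0.7, 0.3, -0.8]
opening: 0.0004
grasp_force: 0.0
t 16.7 tip rel mm [-46.6   0.6  40.8] yaw -0.88 tilt 0.01 F [ 0.75  0.33 -0.76]
need tool cm [-0.34  0.06  0.08]
```

```bash
python3 -m crank '[[-0.4,0,1,0,0,0],[0,0,0.8,0,0,0],[0,0,0.6,0,0,0],[0,0,0.4,0,0,0],[0,0,0,0,0,0]]';python3 w.py e; python3 -m crank '[[0,0,0.3,0,0,0],[0,0,0.2,0,0,0],[0,0,0.2,0,0,0],[0,0,0.2,0,0,0],[0,0,0,0,0,0]]';python3 w.py e -50 0 2.7
```

```text
t: 17.32
tcp_pos: [0.5367, -0.0151, 0.1042]
ee_rot: [1.0, -0.008, -0.0, -0.0]
ft_force: [-0.2, 0.2, 0.1]
opening: 0.0006
grasp_force: 0.0
t 17.32 tip rel mm [-50.3   0.6  12.2] yaw -0.87 tilt 0.04 F [-0.23  0.2   0.08]
t: 17.95
tcp_pos: [0.5368, -0.0151, 0.0956]
ee_rot: [1.0, -0.008, -0.0, -0.0]
ft_force: [-0.1, 0.5, 0.5]
opening: 0.0005
grasp_force: 0.0
t 17.95 tip rel mm [-50.2   0.6   3.6] yaw -0.87 tilt 0.01 F [-0.15  0.46  0.49]
need tool cm [0.02 0.06 0.09]
```

```bash
python3 -m crank '[[0,0,0.1,0,0,0],[0,0,0,0,0,0],[0,0,0,0,0,0],[0,0,-3,0,0,0],[0,0,-5,0,0,0]]'; python3 -m crank '[[0,0,-4,0,0,0],[-6,0,0,0,0,0],[-6,0,0,0,0,0],[-6,0,0,0,0,0],[0,0,0,0,0,0]]'; python3 - <<'E'
from h import *
from plant import manip
for n in("top","scene"):
    c=manip.camera(n);h=cv2.cvtColor(c["pixels"],cv2.COLOR_RGB2HSV);H,S,V=[h[...,i].astype(int) for i in range(3)]
    for col,m in(("red",((H<8)|(H>172))&(S>150)&(V>90)),("green",(H>45)&(H<80)&(S>100)&(V>60))):
        for k in blobs(m,150):
            r=cv2.minAreaRect(ray(c,k,.080)[:,:2].astype(np.float32));print(n,col,np.round(r[0],4),np.round(r[1],4))
b=cv2.resize(c["pixels"][140:326,150:398],(800,600),interpolation=cv2.INTER_CUBIC)
cv2.imwrite("pics/a6.png",b[:,:,::-1])
E
```

```text
t: 18.58
tcp_pos: [0.5353, -0.0148, 0.1738]
ee_rot: [1.0, -0.008, -0.002, -0.001]
ft_force: [0.8, -0.4, 0.4]
opening: -0.0
grasp_force: 0.0
t: 19.2
tcp_pos: [0.3534, -0.0116, 0.2141]
ee_rot: [1.0, -0.008, 0.0, 0.0]
ft_force: [0.7, -0.9, 0.7]
opening: 0.0008
grasp_force: 0.0
top red [ 0.5446 -0.0176] [0.0512 0.0725]
top red [0.5492 0.1539] [0.0748 0.0543]
top green [ 0.6189 -0.186 ] [0.055  0.0715]
scene red [ 0.5408 -0.0177] [0.0639 0.0817]
scene red [0.5438 0.1578] [0.0684 0.0828]
scene green [ 0.6193 -0.1868] [0.0621 0.0782]
```

View pics/a6.png

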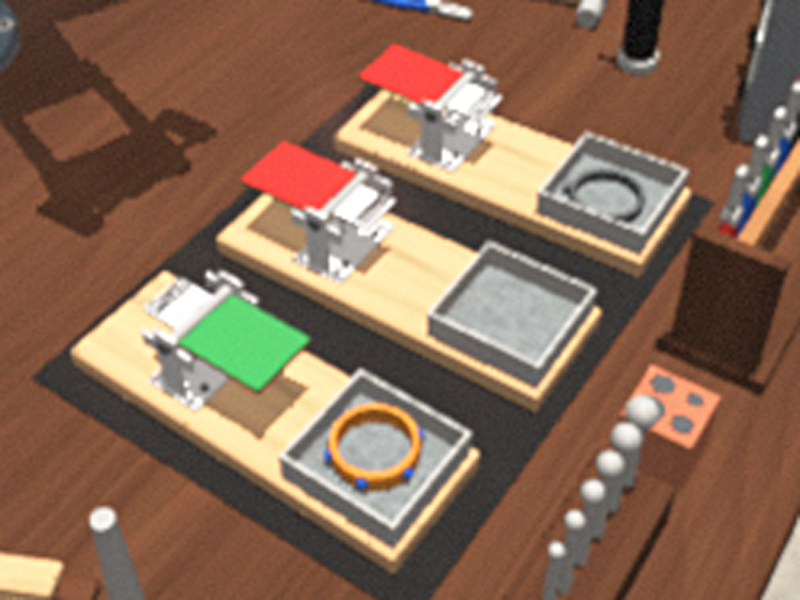

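Both markers lie flat: green at (245,340) by the bangle and red at (300,178) by the empty tray. The casting's marker is unchanged at (410,75), and both cameras agree with flat plates about 45 mm from their pins.

```bash
python3 -m crank '[[0,0,0,0,0,0],[0,0,0,0,0,0],[0,0,0,0,0,0],[0,0,0,0,0,0],[0,0,0,0,0,0]]' | head -2; python3 -c "
from plant import manip
print(manip.job_done())"
```

```text
t: 19.92
tcp_pos: [0.3569, -0.0124, 0.2146]
the job is handed in; nothing more can be done
None
```

The job is handed in (no verdict came back): in the last pictures the bangle tray's marker lies flat green up, the empty tray's flat red up, and the casting's marker and the stands look unmoved.

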